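# Hang the fruit sizing plate on its twin-pin stand and lay the retaining bar

### The arm

A 6-joint arm with a two-finger parallel gripper is mounted at the origin on a cart in front of the work surface, level with it; the furniture and walls round the work are solid. World frame = base frame: x ahead of the robot, y to its left, z up, the work surface at z = 0. Lengths are in m, angles in rad, forces in N, time in s.
With the tool pointing down it reaches from about 0.425 to 0.925 m from the base axis. Payload 12.5 kg.
Tool frame: the origin (TCP) lies midway between the tips of the shut fingers; the grasp point (between the pads) lies env.grip_depth behind it (env.grip_depth is the distance from the TCP to the grasp point, in m); z points along the fingers, y is the line along which they close (so a half turn about z gives the same grasp; the last joint's range is limited). The gripper opens to 85 mm and grips with 20 to 120 N. Pads are 22 mm wide; open, the fingers measure 114 mm over their backs; the gripper's body (76 mm by 85 mm) begins 54 mm behind the grasp point. The pads swing forward as they close: fully open they stand 13 mm farther back than shut.
Start: joints at [-1.406, 0.491, 1.559, -0, 1.092, -0.106], TCP at [0.167, -0.602, 0.231] pointing down, gripper open.
Joint ranges: [-3.1, 3.1], [-0.84, 2.19], [0.05, 2.79], [-1.13, 4.28], [0.06, 2.93], [-2.69, 2.69]. Speed limits (rad/s): [2.22, 2.22, 2.79, 3.14, 3.14, 3.14].

### API

Orientations are given as a unit quaternion [w, x, y, z].
In Python, from cell import env, imaging, ticket gives the robot as it stands. The module is installed in compiled form; this text tells all that it offers.
- The arm moves only by the tool drive_tool, never from a script. Its argument "motion" is one flat list of numbers, 5 for each row, row after row: the shift along the tool's x, y, z in cm, then the turn about the tool's z in rad, then the opening, from -1 (shut) to 1 (fully open). A call has 1 to 12 rows; each row is the pose to reach, as a shift and turn from the pose commanded when the call began, along the tool's axes at that moment; what a row does not reach only later rows make up. A row lasts 1/10 s, in which the tool goes at most 50 mm and 8.59 degrees, less where a joint would pass 70% of its speed; a pose out of reach is approached as far as the arm can. A call with a gripper value outside its range is refused whole. The fingers move at their own pace and stop on an object; the grip force is fixed at half the most. Time passes only in rows, so rows that repeat a pose let the fingers close. It gives the time, the measured TCP pose, the force, the opening and the grip force at its end, in the units of the state.
- env.get_obs(): the state, without advancing time (a new reading comes with each control period).
- imaging.capture(name): name is "scene" or "top"; returns (picture, depth): 480x640x3 uint8, blue, green, red; 480x640 float32, m along the optical axis (not along the pixel's ray), 0 where there is no reading.
- imaging.get_calibration(name): a dict with "K" (3x3 intrinsics, pixels), "R" (3x3) and "t" (3): a world point X has camera coordinates R X + t. Camera axes: x right, y down, z forward; pixel columns grow to the right and rows downward; lengths in m; the calibration is good to about 2 mm. A picture is of the moment at which its call begins. get_calibration takes no time and is no camera call.
- ticket.sign_off(): hands the job in; it is judged then, once.
The state is a dict: "t": time; "joint_positions": joint angles; "dq": joint speeds; "tau": joint torques, N m; "eef_pos": TCP position; "ee_rot": TCP orientation; "force": force on the tool from outside, world axes, zero at the start; "ft_torque": the same for the moment, N m; "opening": opening from 0.0 (shut) to 1.0 (fully open); "grasp_force": force on a finger pad.
Only numpy, scipy, OpenCV 4.12 (cv2) and the standard library are available. Lean on these libraries where they do the work, as an engineer would, in place of code of your own. Each camera call takes 0.05 s, during which the arm holds its last target. There are 200 camera calls.

### The job

Hang the metal fruit-sizing plate on the sloped wooden stand: both of its small holes over the stand's two pins, pushed down until the plate lies flush on the slope. Then lay the wooden retaining bar across the lower part of the plate, fully down in the stand's two saddles with its raised grip outward, and let go. Leave the mug, the wooden rubber stamp and the secateurs where they are.

Things in the scene. Friction and masses are not known exactly. Their poses are not given: they have to be found in the camera images.
- stand_seat (a point): Middle of the seat plane of the fixed wooden lectern-like stand, 105 mm above the table. x points up the slope (away from the robot and up, 40 degrees from level), y along the stand's level width, z straight off the slope (40 degrees from vertical, toward the robot). Seat plane z = 0: two rails along x, 190 mm long, 16 mm wide, at y = -60 and +60 mm, open between.
- pins_nominal (a point): Axes as stand_seat, point in the seat plane. Two 10 mm steel pins stand along z at y = d-28 and d+28 mm, x = 0. Their block is clamped anywhere sideways: d is the same for both, unknown, -12 to +12 mm; find it by touch or sight. It does not move. Pins are full width to z = 16 mm, then taper to a flat 8 mm wide tip at z = 19 mm.
- saddles_mid (a point): Axes as stand_seat. Midway between the two saddles for the bar, on their floor line, 8 mm off the seat plane. Saddles are at y = -92 and +92 mm, each 12 mm wide in y: a notch 22 mm wide in x, open toward +z, floor at z = 0, prongs 12 mm thick in x reaching z = 14 mm.
- plate_grip (a point): Middle of the loose sizing plate's wooden handle bar, 14 mm thick (x), 90 long (y), 26 high (z), on two feet, 33 mm above the plate's underside. Aluminium plate 180 (x) by 136 (y) by 6 mm, 0.2 to 0.42 kg, with its middle 34 mm from here toward -x; it starts flat on the table, handle up. z is its normal. Hung, its axes agree with stand_seat's and this point is at x 34, y d, z 33 mm there.
- plate_holes (a point): Point on the plate's underside midway between its two small through-holes (13 mm in diameter, at y = -28 and +28 mm of this point), near the plate's +x edge, 42 mm in x from plate_grip; axes as plate_grip. Two large fruit openings, 47 and 54 mm wide, lie 94 mm toward -x. Hung, this point is at pins_nominal shifted by d along y.
- bar_center (a point): Middle of the loose dark wooden retaining bar, 18 mm above its underside: 200 mm long (y), 14 wide (x), 16 high; over its middle 60 mm a grip of the same width makes it 36 mm high, z pointing out of its top. It starts on the table, grip up. Laid in the saddles this point is 18 mm off saddles_mid along z, axes as there (either end first), its underside 2 mm clear of the plate.
- mug: White mug, about 80 mm wide and 89 mm high, a bystander. Origin at the middle of its underside.
- shears: Secateurs lying flat, 176 mm long (y) and 19 mm high, a bystander. Origin at the middle of the underside.
- stamp: Wooden rubber stamp standing upright on the table, 30 by 56 mm and 71 mm high, a bystander. Origin at the middle of its underside.

How it is judged:
On the way:
1. the plate hangs on both pins, flush on the slope (z of plate_grip in the frame of stand_seat between 0.03 and 0.036 m and x of plate_grip in the frame of stand_seat between 0.029 and 0.039 m and y of plate_grip in the frame of stand_seat between -0.017 and 0.017 m and angle between the z axis of plate_grip and the z axis of stand_seat, either way round below 0.05 rad and angle between the x axis of plate_grip and the x axis of stand_seat, either way round below 0.1 rad), for 0.2 s.
At the end, for the whole second after the job is handed in: The plate is on both pins and flush with the slope (within 3 mm in height, 3 degrees), the bar lies in both saddles: fully down within 4 mm, within 12 mm of the middle along its length, its grip pointing off the slope (within 14 degrees); both are at rest (all of step 1 and z of bar_center in the frame of stand_seat between 0.022 and 0.03 m and x of bar_center in the frame of stand_seat between -0.076 and -0.06 m and y of bar_center in the frame of stand_seat between -0.012 and 0.012 m and angle between the y axis of bar_center and the y axis of stand_seat, either way round below 0.1 rad and angle between the z axis of bar_center and the z axis of stand_seat, either way round below 0.25 rad and linear speed of each of plate, bar below 0.02 m/s); the robot touches nothing.
It fails at once if the mug is moved more than 4 cm (distance of mug from where it was at the start of the episode above 0.04 m).
It fails at once if the rubber stamp is moved more than 4 cm (distance of stamp from where it was at the start of the episode above 0.04 m).
It fails at once if the secateurs are moved more than 4 cm (distance of shears from where it was at the start of the episode above 0.04 m).
It also fails if it takes over 70 s, if anything falls off the work surface, if the arm or the gripper's body presses on something with over 40 N, if the wrist force passes 120 N, or if a joint passes its speed limit or range.

## Working session

There is one attempt and no reset: what is moved stays moved. The work goes in short steps, Python scripts to look and compute and a tool call to move; the robot and the scene stay as the last step left them, time stands still between calls to the robot, and variables do not carry over. Pictures are saved under pics/ and viewed, at most 10 in all, crops included, and the job is handed in when it is done.

Besides the shell and the picture viewer there is one more tool, called as name(argument=value, ...) on one line, values as JSON. drive_tool: Moves the arm, as the interface text tells. Its arguments: {"type":"object","properties":{"motion":{"type":"array","items":{"type":"number"}}},"required":["motion"]}

```bash
mkdir -p pics; cat > h.py <<'E'
import numpy as np, cv2
from cell import env, imaging, ticket
def snap(n,f=None):
    im,d=imaging.capture(n)
    if f: cv2.imwrite('pics/'+f,im)
    return im,d
def cloud(n,d):
    c=imaging.get_calibration(n);K,R,t=map(np.array,(c['K'],c['R'],c['t']))
    v,u=np.mgrid[:d.shape[0],:d.shape[1]]
    P=np.stack([(u-K[0,2])/K[0,0]*d,(v-K[1,2])/K[1,1]*d,d],-1)
    return (P-t)@R
E
python3 - <<'E'
from h import *
for n in("top","scene"):
    im,d=snap(n,n+'0.png'); P=cloud(n,d); np.savez(n+'0.npz',im=im,d=d,P=P)
    c=imaging.get_calibration(n);print(n,c['K'],-np.array(c['R']).T@c['t'])
print(env.get_obs(),env.grip_depth)
E
```

```text
top [[497.04329907   0.         319.03120656]
 [  0.         497.04329907 237.43934414]
 [  0.           0.           1.        ]] [ 0.36253779 -0.01081576  1.20711291]
scene [[508.46875655   0.         322.81598328]
 [  0.         508.46875655 241.0880328 ]
 [  0.           0.           1.        ]] [-0.09349791  0.56265384  0.93955604]
{'t': 0.1, 'joint_positions': array([-1.40563083e+00,  4.91494875e-01,  1.55940367e+00,  3.85304540e-05,
        1.09167293e+00, -1.05640209e-01]), 'dq': array([ 0.00029119, -0.00088666, -0.00191071,  0.00127786, -0.00159501,
        0.00047075]), 'tau': array([ 2.96247104e-03, -6.19446945e+01, -2.62027287e+01, -1.31019870e-04,
        2.88700314e-03,  1.18895485e-05]), 'eef_pos': array([ 0.16716582, -0.60202425,  0.23078368]), 'ee_rot': array([-4.89704355e-04,  9.90848112e-01,  1.34980662e-01,  2.51997388e-06]), 'force': array([0.12029383, 0.30453128, 0.55702397]), 'ft_torque': array([ 0.01260141, -0.07021403,  0.04600999]), 'grasp_force': 0.0, 'opening': 1.0008116926081085} 0.0187
```

View pics/top0.png

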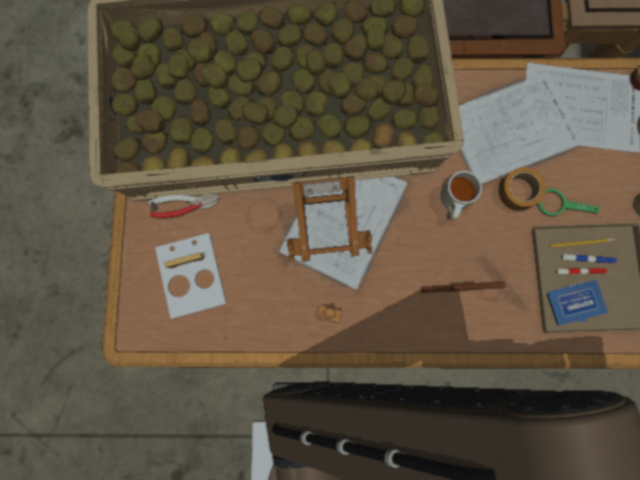

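View pics/scene0.png

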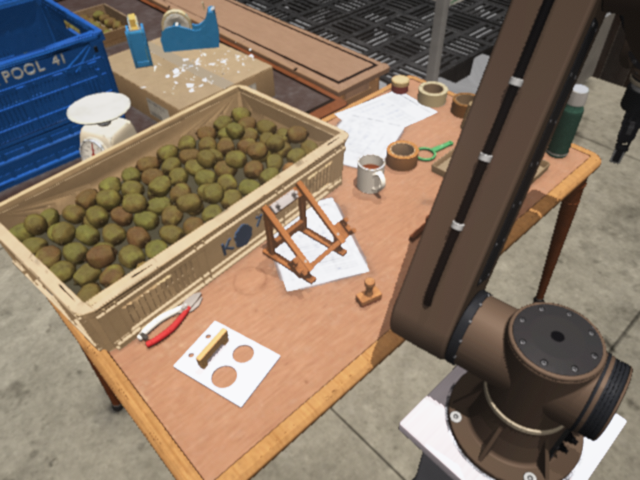

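```bash
cat > m.py <<'E'
from h import *
T=np.load('top0.npz');S=np.load('scene0.npz')
def hgt(Z,box):
    P=Z['P'][box[1]:box[3],box[0]:box[2]].reshape(-1,3);return P
# table height check
for n,Z in(('top',T),('scene',S)):
    P=Z['P'];q=P[(abs(P[...,0]-.42)<.2)&(abs(P[...,1]-.2)<.25)&(abs(P[...,2])<.012)];print(n,'table',np.median(q[:,2]),len(q))
# segments above table in top view
P=T['P'];m=((P[...,2]>.008)&(P[...,0]>.2)&(P[...,0]<.75)&(P[...,1]<.5)&(P[...,1]>-.45)).astype('u1')
n,l,st,c=cv2.connectedComponentsWithStats(m)
for i in range(1,n):
    if st[i,4]>15:
        q=P[l==i];print(i,st[i],np.round(q.mean(0),3),'min',np.round(q.min(0),3),'max',np.round(q.max(0),3))
# crop
a=cv2.resize(T['im'][165:270,275:385],None,fx=5,fy=5,interpolation=cv2.INTER_CUBIC)
s=cv2.resize(S['im'][175:285,255:360],None,fx=5,fy=5,interpolation=cv2.INTER_CUBIC)
H=min(a.shape[0],s.shape[0]); o=np.hstack([a[:H],s[:H]]);o=cv2.resize(o,(800,int(H*800/o.shape[1])));print(o.shape)
cv2.imwrite('pics/crop.png',o)
E
python3 m.py
```

```text
top table -0.0006638277606393971 28085
scene table -0.0005144093543679197 30126
353 [   94   150   363   112 13312] [0.689 0.13  0.107] min [ 0.363 -0.299  0.008] max [0.75  0.5   1.207]
389 [ 441  171   41   49 1287] [ 0.681 -0.33   0.067] min [ 0.363 -0.374  0.008] max [ 0.727 -0.011  1.207]
406 [499 176  10  25 160] [ 0.697 -0.445  0.034] min [ 0.672 -0.45   0.009] max [ 0.727 -0.441  0.053]
635 [164 252  41  17 308] [0.521 0.323 0.051] min [ 0.363 -0.011  0.008] max [0.539 0.381 1.207]
781 [422 282  85  11 523] [ 0.461 -0.337  0.027] min [ 0.363 -0.44   0.009] max [ 0.473 -0.011  1.207]
888 [317 305  26  18 307] [ 0.398 -0.02   0.046] min [ 0.363 -0.05   0.014] max [0.418 0.01  1.207]
1103 [  263   381   377    99 29881] [ 0.259 -0.142  0.633] min [ 0.2   -0.289  0.16 ] max [0.363 0.11  1.207]
(390, 800, 3)
```

View pics/crop.png

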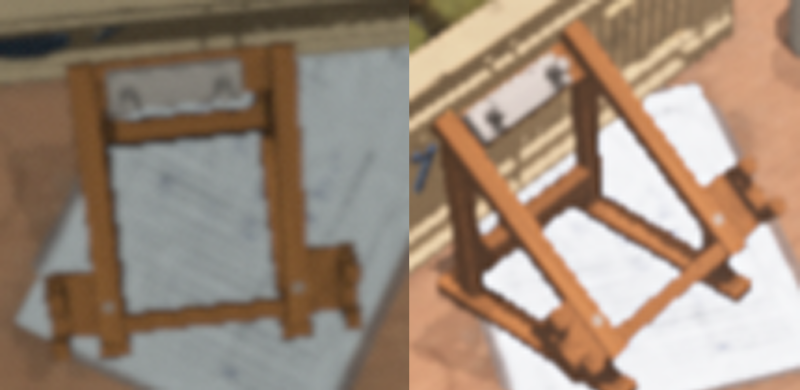

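```bash
cat > m2.py <<'E'
from h import *
from itertools import product
rng=np.random.default_rng(0)
pts=[]
for n,Z in(('top',np.load('top0.npz')),('scene',np.load('scene0.npz'))):
    P=Z['P'];hsv=cv2.cvtColor(Z['im'],cv2.COLOR_BGR2HSV)
    m=(Z['d']>0)&(P[...,0]>.45)&(P[...,0]<.70)&(abs(P[...,1]+.01)<.13)&(P[...,2]>.03)&(P[...,2]<.2)&(hsv[...,1]>110)
    q=P[m];best=0
    # slope plane: normal ~ 40deg
    for _ in range(3000):
        a=q[rng.choice(len(q),3,False)];nn=np.cross(a[1]-a[0],a[2]-a[0]);L=np.linalg.norm(nn)
        if L<1e-5: continue
        nn/=L;nn*=np.sign(nn[2])
        if abs(nn[2]-np.cos(.698))>.06 or nn[0]>0: continue
        k=(abs((q-a[0])@nn)<.002).sum()
        if k>best: best=k;B=(nn,a[0])
    nn,p0=B
    for _ in range(5):
        i=abs((q-p0)@nn)<.003;p0=q[i].mean(0);nn=np.linalg.svd(q[i]-p0)[2][2];nn*=np.sign(nn[2])
    print(n,len(q),i.sum(),nn,'tilt',np.degrees(np.arccos(nn[2])),'yaw',np.degrees(np.arctan2(-nn[1],-nn[0])))
    ii=q[i]; s105=None
    print(' p0',p0,'ext',ii.min(0),ii.max(0))
    # in-plane coords
    th=np.arctan2(-nn[1],-nn[0]);ey=np.array([-np.sin(th),np.cos(th),0]);ex=np.cross(ey,nn)
    O=p0+ex*((.105-p0[2])/ex[2])
    c=(ii-O)@np.c_[ex,ey]
    print(' O',O,'x pct',np.percentile(c[:,0],[1,5,95,99]))
    np.savez('pl_'+n,O=O,ex=ex,ey=ey,n=nn,c=c)
    for x0 in np.arange(-.09,.1,.02):
        y=np.sort(c[(c[:,0]>x0)&(c[:,0]<x0+.02),1]);
        lo=y[(y<-.0)];hi=y[y>0]
        if len(lo)>3 and len(hi)>3:print('  %.2f'%x0,len(y),np.round([lo.min(),lo.mean(),lo.max(),hi.min(),hi.mean(),hi.max()],4))
E
python3 m2.py
```

```text
top 1960 1135 [-0.6474882  -0.06803005  0.7590329 ] tilt 40.620985189358116 yaw 5.997925609972681
 p0 [ 0.59421208 -0.01197308  0.09169419] ext [ 0.53166511 -0.10911643  0.04023907] [0.68826272 0.0763323  0.16693562]
 O [ 0.60963981 -0.01035213  0.105     ] x pct [-0.09276976 -0.08829827  0.08178913  0.09104855]
  -0.09 297 [-0.0902 -0.055  -0.0018  0.0003  0.0483  0.0813]
  -0.07 180 [-0.0908 -0.0751 -0.0575  0.0486  0.0658  0.0816]
  -0.05 99 [-0.0954 -0.0682 -0.0563  0.048   0.0622  0.0909]
  -0.03 72 [-0.0673 -0.0627 -0.0571  0.0481  0.0546  0.0608]
  -0.01 81 [-0.0677 -0.0615 -0.0563  0.0478  0.0546  0.0614]
  0.01 83 [-0.0669 -0.0622 -0.057   0.048   0.0558  0.0633]
  0.03 90 [-0.0676 -0.0623 -0.0562  0.0477  0.0561  0.0636]
  0.05 92 [-0.067  -0.0619 -0.0571  0.0477  0.0552  0.0636]
  0.07 96 [-0.068  -0.0622 -0.0561  0.0478  0.0564  0.0636]
  0.09 18 [-0.0682 -0.0629 -0.0572  0.0482  0.0555  0.0634]
scene 2105 951 [-0.64557284 -0.07191081  0.76030556] tilt 40.50885763093681 yaw 6.356015196356679
 p0 [ 0.59359824 -0.00957968  0.09306878] ext [ 0.53080792 -0.10560369  0.04212291] [0.68434474 0.08359038 0.16572967]
 O [ 0.60747769 -0.00803364  0.105     ] x pct [-0.09224905 -0.08898823  0.07930149  0.08954292]
  -0.09 223 [-0.0908 -0.0565 -0.0016  0.0011  0.0497  0.0959]
  -0.07 137 [-0.0916 -0.0722 -0.0541  0.0514  0.0695  0.0974]
  -0.05 78 [-0.0829 -0.062  -0.0537  0.0507  0.0608  0.0959]
  -0.03 70 [-0.069  -0.061  -0.0528  0.0509  0.0593  0.0668]
  -0.01 80 [-0.0671 -0.0604 -0.0529  0.0511  0.0589  0.0671]
  0.01 79 [-0.0692 -0.0604 -0.0523  0.051   0.0587  0.0666]
  0.03 87 [-0.0704 -0.0612 -0.0524  0.0497  0.0581  0.0666]
  0.05 81 [-0.0705 -0.0612 -0.0521  0.0495  0.0585  0.0669]
  0.07 75 [-0.0696 -0.0619 -0.0538  0.0493  0.0581  0.067 ]
  0.09 9 [-0.0685 -0.0627 -0.0558  0.0512  0.0567  0.0626]
```

```bash
cat >> h.py <<'E'
def ray(n,uv,z):
    c=imaging.get_calibration(n);K,R,t=map(np.array,(c['K'],c['R'],c['t']))
    uv=np.atleast_2d(uv).astype(float);d=np.c_[(uv[:,0]-K[0,2])/K[0,0],(uv[:,1]-K[1,2])/K[1,1],np.ones(len(uv))]@R
    C=-R.T@t;return C+d*((z-C[2])/d[:,2])[:,None]
def rect(n,cnt,z):
    p=ray(n,cnt.reshape(-1,2)+0.,z)[:,:2]
    (c,s,a)=cv2.minAreaRect((p*1000).astype('f4'));return np.round(c,1),np.round(s,1),round(a,2)
def big(m):
    cs,_=cv2.findContours(m.astype('u1'),cv2.RETR_EXTERNAL,cv2.CHAIN_APPROX_NONE);return max(cs,key=cv2.contourArea)
def go(dst,yaw=None):
    "print the tool-frame shift (cm) and turn to world TCP dst and tool-x heading yaw (deg)"
    from scipy.spatial.transform import Rotation as Ro
    o=env.get_obs();q=o['ee_rot'];R=Ro.from_quat([*q[1:],q[0]]).as_matrix()
    y0=np.degrees(np.arctan2(R[1,0],R[0,0]));s=R.T@(np.array(dst)-o['eef_pos'])*100
    tr=None if yaw is None else round(np.radians(-((yaw-y0+180)%360-180)),3)
    print('t%.1f at'%o['t'],np.round(o['eef_pos'],4),'yaw %.1f'%y0,'shift',np.round(s,2),'turn',tr,'open %.3f'%o['opening'],'F',np.round(o['force'],1),o['grasp_force'])
E
cat > m3.py <<'E'
from h import *
for n in('top','scene'):
    Z=np.load(n+'0.npz');im=Z['im'];P=Z['P'];hsv=cv2.cvtColor(im,cv2.COLOR_BGR2HSV);ok=Z['d']>0
    print(n)
    reg=ok&(P[...,0]>.36)&(P[...,0]<.6)&(P[...,1]>.22)&(P[...,1]<.45)
    w=reg&(hsv[...,1]<60)&(hsv[...,2]>100)
    c=big(w);print(' plate',rect(n,c,.006))
    cs,_=cv2.findContours((reg&(P[...,2]>.032)).astype('u1'),0,1);k=max(cs,key=cv2.contourArea);print(' handle',rect(n,k,.046),np.median(P[reg&(P[...,2]>.035)],0))
    cs,h=cv2.findContours(w.astype('u1'),cv2.RETR_CCOMP,cv2.CHAIN_APPROX_NONE)
    for cc in cs:
        if 3<cv2.contourArea(cc)<900:
            M=cv2.moments(cc);print('  hole',cv2.contourArea(cc),np.round(ray(n,[M['m10']/M['m00'],M['m01']/M['m00']],.006)[0]*1000,1))
    reg=ok&(P[...,0]>.4)&(P[...,0]<.52)&(P[...,1]>-.47)&(P[...,1]<-.2)
    b=reg&(P[...,2]>.009)&(P[...,2]<.05)
    if b.sum()>50:
        c=big(b);print(' bar low',rect(n,c,.016),'grip',rect(n,big(b&(P[...,2]>.025)),.036))
    rm=ok&(P[...,0]>.65)&(P[...,0]<.8)&(abs(P[...,1]-.05)<.2);x=P[rm]
    for a in np.arange(.65,.79,.02):
        s=x[(x[:,0]>a)&(x[:,0]<a+.02)];print('  crate',round(a,2),np.round(np.percentile(s[:,2],[5,50,98]),3))
from h import go
go([.5,.3,.1],105)
E
python3 m3.py
```

```text
top
 plate (array([491.3, 319.5]), array([183.7, 140. ]), 15.43)
 handle (array([522.4, 325.7]), array([16.3, 91.1]), 15.19) [0.52237245 0.32658432 0.04425508]
  hole 361.5 [464.9 345.    6. ]
  hole 271.0 [482.3 283.7   6. ]
  hole 297.5 [527.7 336.1   6. ]
  hole 14.0 [557.2 366.5   6. ]
  hole 14.0 [571.5 313.1   6. ]
 bar low (array([ 462. , -339.5]), array([ 15.5, 199.4]), 3.59) grip (array([ 461.7, -338.8]), array([14. , 59.1]), 0.02)
  crate 0.65 [-0.004  0.003  0.164]
  crate 0.67 [-0.004  0.005  0.163]
  crate 0.69 [-0.003  0.009  0.158]
  crate 0.71 [0.002 0.128 0.163]
  crate 0.73 [0.006 0.103 0.163]
  crate 0.75 [0.082 0.102 0.162]
  crate 0.77 [0.059 0.098 0.109]
  crate 0.79 [0.058 0.09  0.105]
scene
 plate (array([487.9, 321.8]), array([184.5, 140. ]), 15.49)
 handle (array([515.1, 333.5]), array([20.8, 92.5]), 15.5) [0.5178712  0.33414587 0.04412643]
  hole 574.0 [238.2 391.4   6. ]
  hole 439.5 [460.7 348.8   6. ]
  hole 15.0 [553.1 370.1   6. ]
  hole 287.0 [478.2 286.9   6. ]
  hole 12.5 [567.4 315.3   6. ]
  hole 501.0 [536.6 326.    6. ]
 bar low (array([ 457. , -284.6]), array([ 17.8, 107.7]), 9.9) grip (array([ 459.1, -306.7]), array([ 3.6, 21.1]), 21.11)
  crate 0.65 [-0.003  0.031  0.161]
  crate 0.67 [-0.003  0.002  0.16 ]
  crate 0.69 [-0.002  0.099  0.158]
  crate 0.71 [0.004 0.087 0.162]
  crate 0.73 [0.006 0.124 0.163]
  crate 0.75 [0.158 0.161 0.164]
  crate 0.77 [0.095 0.097 0.102]
  crate 0.79 [0.086 0.096 0.103]
t0.1 at [ 0.1672 -0.602   0.2308] yaw 15.5 shift [ 56.2  -78.    13.16] turn -1.562 open 1.001 F [0.1 0.3 0.6] 0.0
```

```bash
python3 -c "
from h import go
go([.43,-.12,.24],105.4)"
```

```text
t0.1 at [ 0.1672 -0.602   0.2308] yaw 15.5 shift [ 38.22 -39.42  -0.88] turn -1.569 open 1.001 F [0.1 0.3 0.6] 0.0
```

drive_tool(motion=[38.2, -39.4, -1, -1.569, 1, 38.2, -39.4, -1, -1.569, 1, 38.2, -39.4, -1, -1.569, 1, 38.2, -39.4, -1, -1.569, 1, 38.2, -39.4, -1, -1.569, 1, 38.2, -39.4, -1, -1.569, 1, 38.2, -39.4, -1, -1.569, 1, 38.2, -39.4, -1, -1.569, 1, 38.2, -39.4, -1, -1.569, 1, 38.2, -39.4, -1, -1.569, 1, 38.2, -39.4, -1, -1.569, 1, 38.2, -39.4, -1, -1.569, 1])

```text
t: 1.3
eef_pos: [0.4315, -0.1161, 0.2413]
ee_rot: [0.0, 0.603, 0.798, 0.0]
force: [0.1, -1.0, 0.6]
opening: 1.0
grasp_force: 0.0
```

```bash
python3 -c "
from h import go
go([.522,.328,.15],105.4)"
```

```text
t1.3 at [ 0.4315 -0.1161  0.2413] yaw 105.9 shift [40.23 20.85  9.16] turn 0.008 open 1.000 F [ 0.1 -1.   0.6] 0.0
```

drive_tool(motion=[40.2, 20.9, 0, 0, 1, 40.2, 20.9, 0, 0, 1, 40.2, 20.9, 0, 0, 1, 40.2, 20.9, 0, 0, 1, 40.2, 20.9, 0, 0, 1, 40.2, 20.9, 0, 0, 1, 40.2, 20.9, 4, 0, 1, 40.2, 20.9, 9, 0.008, 1, 40.2, 20.9, 9, 0.008, 1, 40.2, 20.9, 9, 0.008, 1, 40.2, 20.9, 9, 0.008, 1])

```text
t: 2.4
eef_pos: [0.5239, 0.324, 0.1479]
ee_rot: [-0.001, 0.608, 0.794, -0.002]
force: [0.2, -1.3, -0.1]
opening: 0.998
grasp_force: 0.0
```

```bash
python3 -c "
from h import *
go([.522,.328,.023],105.4)
snap('scene','g0.png')"
```

```text
t2.4 at [0.5239 0.324  0.1479] yaw 105.0 shift [ 0.44 -0.02 12.49] turn -0.006 open 0.998 F [ 0.2 -1.3 -0.1] 0.0
```

View pics/g0.png

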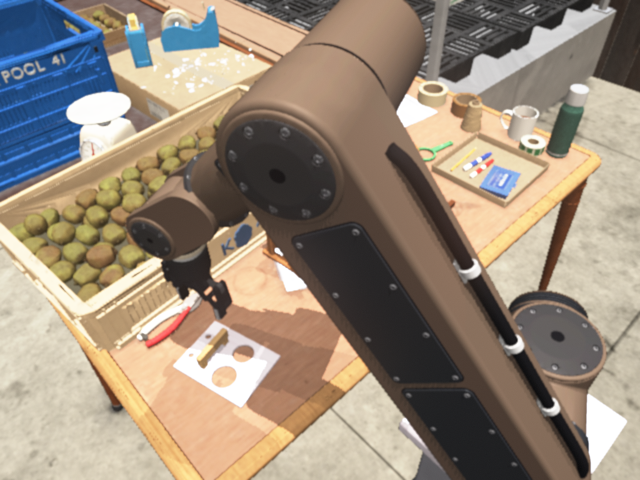

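drive_tool(motion=[0.2, 0, 5, 0, 1, 0.2, 0, 9, 0, 1, 0.2, 0, 11.5, 0, 1, 0.2, 0, 12.5, 0, 1, 0.2, 0, 12.5, 0, 1, 0.2, 0, 12.5, 0, -1, 0.2, 0, 12.5, 0, -1, 0.2, 0, 12.5, 0, -1, 0.2, 0, 12.5, 0, -1, 0.2, 0, 12.5, 0, -1, 0.2, 0, 12.5, 0, -1, 0.2, 0, 12.5, 0, -1])

```text
t: 3.65
eef_pos: [0.5242, 0.3247, 0.0269]
ee_rot: [0.0, 0.609, 0.793, 0.0]
force: [-1.5, 0.1, 6.0]
opening: 0.15
grasp_force: 60.1
```

```bash
python3 -c "
from h import *
go([.5,.328,.1],105.4)"
```

```text
t3.6 at [0.5242 0.3247 0.0269] yaw 105.0 shift [ 0.94 -2.24 -7.31] turn -0.008 open 0.150 F [-1.5  0.1  6. ] 60.136224031448364
```

drive_tool(motion=[0, 0, 0, 0, -0.5, 0, 0, 0.4, 0, -0.5, 0, 0, 0.4, 0, -0.5, 0, 0, 0.4, 0, -1, 0, 0, 0.4, 0, -1, 0, 0, 0.4, 0, -1, 0, 0, 0.4, 0, -1, 0, 0, -3, 0, -1, 0, 0, -6, 0, -1, 0, 0, -7, 0, -1, 0, 0, -7, 0, -1])

```text
t: 4.75
eef_pos: [0.5244, 0.3248, 0.0972]
ee_rot: [0.001, 0.609, 0.793, 0.001]
force: [-1.0, 0.1, -3.5]
opening: 0.15
grasp_force: 59.9
```

```bash
python3 -c "
from h import *
go([.524,.3247,.098],105.4)"
```

```text
t4.8 at [0.5244 0.3248 0.0972] yaw 105.0 shift [ 0.   -0.04 -0.08] turn -0.008 open 0.150 F [-1.   0.1 -3.5] 59.85788404941559
```

drive_tool(motion=[0, 0, 0, 0, -0.68, 0, 0, 0, 0, -0.64, 0, 0, 0, 0, -0.6, 0, 0, 0, 0, -0.57, 0, 0, 0, 0, -0.54, 0, 0, 0, 0, -0.51, 0, 0, 0, 0, -0.48, 0, 0, 0, 0, -0.45, 0, 0, 0, 0, -0.42, 0, 0, 0, 0, -0.39, 0, 0, 0, 0, -0.37, 0, 0, 0, 0, -0.37])

```text
t: 5.95
eef_pos: [0.524, 0.3246, 0.0963]
ee_rot: [0.0, 0.609, 0.793, -0.0]
force: [-0.3, 0.1, 0.4]
opening: 0.322
grasp_force: 0.0
```

```bash
python3 -c "
from h import *
go([.524,.3247,.098],105.4)
im,d=snap('scene');a=cv2.resize(im[240:440,120:340],None,fx=3,fy=3);im,d=snap('top','t1.png')
cv2.imwrite('pics/d1.png',a[:600])"
```

```text
t6.0 at [0.524  0.3246 0.0963] yaw 105.0 shift [ 0.01  0.   -0.17] turn -0.008 open 0.322 F [-0.3  0.1  0.4] 0.0
```

View pics/d1.png

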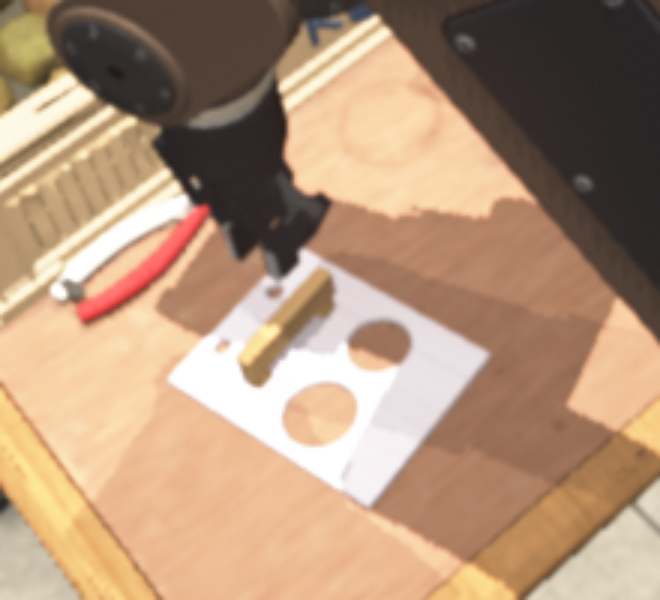

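```bash
python3 - <<'E'
from h import *
T=np.load('top0.npz')['im'];S=np.load('scene0.npz')['im']
a=cv2.resize(T[178:203,295:350],None,fx=14,fy=14,interpolation=cv2.INTER_NEAREST)[:,:770]
s=cv2.resize(S[184:214,262:317],None,fx=8,fy=8,interpolation=cv2.INTER_NEAREST)
o=np.zeros((600,770,3),'u1');o[:350]=np.clip(a.astype(int)*1.3,0,255);o[355:595,:440]=s
cv2.imwrite('pics/pins.png',o)
# current plate pose
for n in('top','scene'):
    im,d=snap(n);P=cloud(n,d);hsv=cv2.cvtColor(im,cv2.COLOR_BGR2HSV)
    reg=(d>0)&(P[...,0]>.3)&(P[...,0]<.62)&(P[...,1]>.2)&(P[...,1]<.45)&(P[...,2]<.03)
    print(n,rect(n,big(reg&(hsv[...,1]<70)&(hsv[...,2]>80)),.006),rect(n,big((d>0)&(P[...,1]>.25)&(P[...,1]<.42)&(P[...,0]>.4)&(P[...,0]<.6)&(abs(P[...,2]-.038)<.01)),.046))
E
```

```text
top (array([488.9, 301.2]), array([184.8, 109.3]), 14.05) (array([521.1, 301.1]), array([16.4, 49.3]), 14.26)
scene (array([481.7, 319.8]), array([187.2, 140.7]), 14.3) (array([506.9, 331.2]), array([24.4, 94.9]), 15.28)
```

View pics/pins.png

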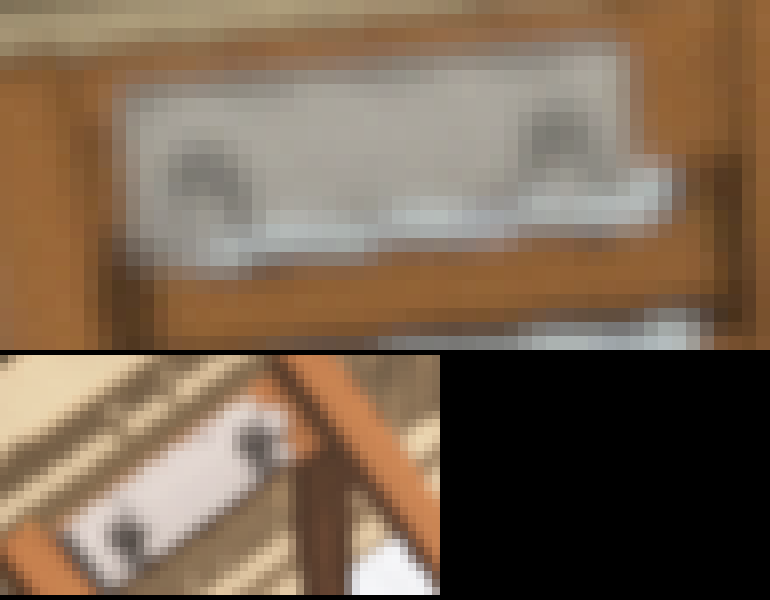

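```bash
python3 - <<'E'
from h import *
pr=[((308.8,189.3),(277.5,206.)),((334.4,187.1),(293.75,194.75))]
for a,b in pr:
    for z in(.154,.162,.168): print(z,ray('top',a,z)[0]*1000,ray('scene',b,z)[0]*1000)
    A=[ray('top',a,z)[0] for z in(0,.3)];B=[ray('scene',b,z)[0] for z in(0,.3)]
    u=A[1]-A[0];v=B[1]-B[0];s=np.linalg.lstsq(np.c_[u,-v],B[0]-A[0],rcond=None)[0]
    p,q=A[0]+u*s[0],B[0]+v*s[1];print('tri',p*1000,q*1000)
go([.5165,.3225,.019],104.3)
E
```

```text
0.154 [663.48480096  25.81520977 154.        ] [658.13529471  25.94563826 154.        ]
0.162 [661.19864909  25.53694164 162.        ] [650.48076036  31.41140443 162.        ]
0.168 [659.48403519  25.32824054 168.        ] [644.7398596   35.51072906 168.        ]
tri [664.29229247  25.91349684 151.17432067] [661.64510829  23.43943481 150.33178096]
0.154 [668.35260058 -30.35542961 154.        ] [662.70281855 -28.92185982 154.        ]
0.162 [666.02947035 -30.20699601 162.        ] [655.00176913 -22.89733022 162.        ]
0.168 [664.28712267 -30.0956708  168.        ] [649.22598207 -18.37893302 168.        ]
tri [669.55545768 -30.43228472 149.85780573] [667.28721081 -32.50822908 149.23764411]
t6.2 at [0.524  0.3246 0.0962] yaw 105.0 shift [-0.01 -0.78  7.72] turn 0.011 open 0.314 F [ 0.6 -1.2  0. ] 0.0
```

```bash
python3 - <<'E'
from h import *
go([.5163,.3271,.019],104.3)
E
```

```text
t6.2 at [0.524  0.3246 0.0962] yaw 105.0 shift [ 0.44 -0.68  7.72] turn 0.011 open 0.314 F [ 0.6 -1.2  0. ] 0.0
```

drive_tool(motion=[0.44, -0.7, 0, 0.011, 0.5, 0.44, -0.7, 0, 0.011, 0.5, 0.44, -0.7, 4, 0.011, 0.5, 0.44, -0.7, 6.5, 0.011, 0.5, 0.44, -0.7, 7.7, 0.011, 0.5, 0.44, -0.7, 7.7, 0.011, 0.5, 0.44, -0.7, 7.7, 0.011, -1, 0.44, -0.7, 7.7, 0.011, -1, 0.44, -0.7, 7.7, 0.011, -1, 0.44, -0.7, 7.7, 0.011, -1, 0.44, -0.7, 7.7, 0.011, -1, 0.44, -0.7, 7.7, 0.011, -1])

```text
t: 7.35
eef_pos: [0.5164, 0.3272, 0.0204]
ee_rot: [0.0, 0.613, 0.79, 0.001]
force: [-1.3, 0.4, 6.6]
opening: 0.148
grasp_force: 60.3
```

```bash
python3 - <<'E'
from h import *
go([.5163,.3271,.019],104.3)
E
```

```text
t7.3 at [0.5164 0.3272 0.0204] yaw 104.3 shift [-0.01 -0.02  0.14] turn 0.0 open 0.148 F [-1.3  0.4  6.6] 60.3292715549469
```

```bash
python3 - <<'E'
from h import *
go([.6116,-.0087,.222],96)
E
```

```text
t7.3 at [0.5164 0.3272 0.0204] yaw 104.3 shift [-34.9    0.94 -20.17] turn 0.145 open 0.148 F [-1.3  0.4  6.6] 60.3292715549469
```

drive_tool(motion=[0, 0, -5, 0, -1, 0, 0, -10, 0, -1, 0, 0, -15, 0, -1, -4, 0, -20.2, 0.05, -1, -9, 0.5, -20.2, 0.145, -1, -14, 0.94, -20.2, 0.145, -1, -19, 0.94, -20.2, 0.145, -1, -24, 0.94, -20.2, 0.145, -1, -29, 0.94, -20.2, 0.145, -1, -33, 0.94, -20.2, 0.145, -1, -34.9, 0.94, -20.2, 0.145, -1, -34.9, 0.94, -20.2, 0.145, -1])

```text
t: 8.55
eef_pos: [0.6118, -0.0118, 0.221]
ee_rot: [0.0, 0.67, 0.742, -0.0]
force: [0.7, 1.0, -3.7]
opening: 0.148
grasp_force: 60.5
```

```bash
python3 - <<'E'
from h import *
go([.6116,-.0087,.222],96)
T,d=snap('top');S,e=snap('scene');np.savez('n1.npz',T=T,S=S,d=d,e=e)
a=cv2.resize(T[165:290,265:395],None,fx=3,fy=3,interpolation=2);s=cv2.resize(S[140:290,230:370],None,fx=2.5,fy=2.5,interpolation=2)
H=375;cv2.imwrite('pics/n1.png',np.hstack([a[:H],s[:H]]))
E
```

```text
t8.6 at [ 0.6118 -0.0118  0.221 ] yaw 95.8 shift [ 0.31  0.01 -0.1 ] turn -0.003 open 0.148 F [ 0.7  1.  -3.7] 60.54221749305725
```

View pics/n1.png

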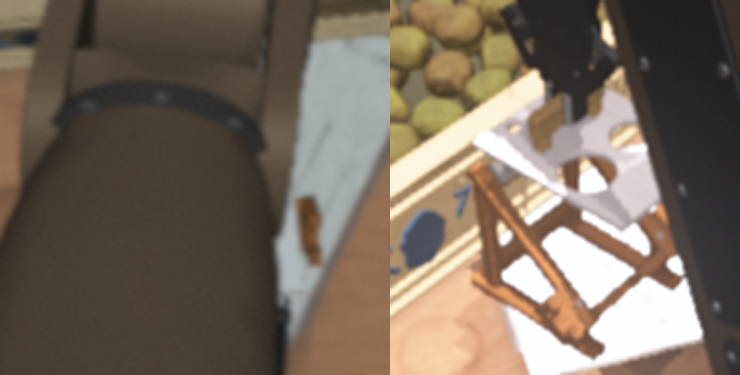

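```bash
python3 - <<'E'
from h import *
S=np.load('n1.npz')['S'][183:200,268:296]
g=cv2.cvtColor(S,cv2.COLOR_BGR2GRAY);h=cv2.cvtColor(S,cv2.COLOR_BGR2HSV)[...,1]
for r in range(17): print(183+r,' '.join('%3d/%3d'%(g[r,c],h[r,c]) for c in range(4,26)))
for z in(.2006,.2066):print(ray('scene',[280.8,191.2],z)*1000)
go([.6116,-.0087,.222],96)
E
```

```text
183 243/ 34 243/ 34 243/ 34 243/ 34 242/ 34 242/ 34 242/ 34 241/ 35 238/ 37 236/ 30 233/ 18 225/ 12 213/ 16 206/ 15 200/ 15 188/ 18 175/ 29 156/ 48 132/ 82 119/110 118/117 119/118
184 243/ 34 243/ 33 243/ 33 243/ 33 243/ 34 242/ 36 240/ 36 237/ 34 232/ 30 231/ 16 230/  9 229/  8 223/ 12 209/ 15 188/ 21 160/ 43 136/ 74 124/ 96 118/111 118/117 121/116 121/115
185 243/ 33 243/ 33 243/ 33 243/ 33 241/ 38 238/ 39 236/ 33 232/ 23 229/ 13 230/  9 230/  8 231/  7 226/ 11 201/ 22 164/ 44 133/ 82 119/110 116/118 118/117 120/117 121/116 118/114
186 244/ 31 244/ 32 244/ 33 242/ 36 234/ 43 226/ 42 222/ 30 220/ 17 220/ 12 227/  9 230/  9 229/ 10 217/ 16 179/ 39 137/ 82 120/111 119/118 121/116 121/116 119/116 115/114 108/112
187 244/ 31 243/ 35 242/ 37 235/ 39 215/ 41 200/ 29 199/ 18 198/ 16 203/ 15 212/ 14 218/ 15 215/ 15 192/ 23 150/ 58 123/105 121/119 123/117 122/115 118/117 112/114 105/112 101/113
188 243/ 34 237/ 41 230/ 44 215/ 39 195/ 24 186/ 16 186/ 16 187/ 14 186/ 16 191/ 15 196/ 15 192/ 15 164/ 26 129/ 71 116/111 118/119 122/116 118/115 109/113 103/112 101/111 102/111
189 236/ 40 218/ 44 
[... 1474 characters left out ...]
3/ 16 191/ 17 191/ 17 193/ 15 193/ 16 191/ 15 182/ 16 168/ 16 147/ 28 124/ 71 111/107 110/114 116/111 117/111 115/114 115/105
198 255/  0 255/  0 255/  0 255/  0 255/  0 251/  3 233/  9 203/ 17 191/ 17 191/ 15 193/ 15 193/ 15 192/ 15 181/ 16 159/ 23 130/ 61 116/102 115/114 119/113 118/112 116/109 119/ 97
199 255/  0 255/  0 255/  0 254/  1 254/  1 254/  1 251/  3 233/  9 202/ 16 191/ 17 191/ 15 193/ 16 194/ 15 190/ 15 172/ 18 146/ 42 126/ 79 120/103 121/112 121/107 126/ 86 135/ 61
[[648.51145135  19.06160834 200.6       ]]
[[642.48665966  23.47533964 206.6       ]]
t8.7 at [ 0.6112 -0.0089  0.2211] yaw 96.0 shift [ 0.02  0.04 -0.09] turn -0.001 open 0.149 F [ 0.2 -0.4 -4.5] 60.54104447364807
```

```bash
python3 - <<'E'
from h import *
print(ray('scene',[279.8,190.7],.2036)*1000, ray('scene',[277.5,206.],.154)*1000)
# pin blob centroid in scene0: darkness on the block
S=np.load('scene0.npz')['im'];g=cv2.cvtColor(S,cv2.COLOR_BGR2GRAY)
print(g[199:213,270:286]);print(g[188:202,286:302])
E
```

```text
[[648.51157102  21.74373231 203.6       ]] [[658.13529471  25.94563826 154.        ]]
[[171 143 125 115 111 116 133 159 185 203 214 217 217 218 217 216]
 [135 116 110 112 118 137 169 193 207 214 216 218 218 216 215 214]
 [113 109 114 127 148 171 190 204 212 216 217 218 216 215 213 212]
 [110 116 136 168 190 200 197 196 204 212 214 215 214 213 212 211]
 [125 146 175 204 213 211 199 183 188 203 211 212 213 212 211 210]
 [154 183 203 214 214 201 176 153 160 186 202 209 211 211 211 208]
 [165 195 212 216 208 178 140 116 119 147 180 203 209 210 205 188]
 [137 180 209 218 205 161 113  91  87 112 163 199 207 200 179 143]
 [107 149 194 214 209 168 116  87  80 112 173 201 194 166 131 105]
 [ 98 113 160 197 209 191 157 113  92 114 157 173 152 121 102 107]
 [106  94 120 167 201 207 188 145 109 106 113 114 107 106 109 115]
 [124 102  99 131 179 203 196 165 126 100  88  90 101 111 115 119]
 [140 123 105 106 145 183 187 163 127 100  94 102 112 114 117 125]
 [146 140 123 102 110 142 149 125 107 105 109 112 114 114 118 133]]
[[171 137 118 110 113 122 139 147 144 135 117  94  76  77 100 129]
 [134 11
[... 163 characters left out ...]
 195 197 172 138 103  78  74]
 [135 165 189 205 214 206 191 170 165 188 198 177 145 117  93  75]
 [171 191 206 215 212 187 152 130 126 150 168 158 140 126 113  88]
 [196 200 208 216 211 171 122 100  96 112 140 148 141 134 125 104]
 [212 213 215 218 210 170 119  91  88 113 156 172 156 138 124 101]
 [217 218 217 216 212 188 149 108  94 116 156 175 153 123 101  81]
 [218 217 216 214 213 207 182 137 106 108 124 134 117  90  75  69]
 [217 215 214 213 213 210 194 162 120 101 100 106  89  70  66  69]
 [214 213 212 212 210 208 196 168 124  96 105 114  91  68  65  70]
 [213 212 212 211 208 201 178 142 110 106 124 127  97  69  66  70]
 [211 211 211 209 197 173 137 110 108 116 133 133  99  70  66  70]]
```

```bash
python3 - <<'E'
from h import *
go([.6132,-.0039,.1894],96)
E
```

```text
t8.7 at [ 0.6112 -0.0089  0.2211] yaw 96.0 shift [0.48 0.25 3.17] turn -0.001 open 0.149 F [ 0.2 -0.4 -4.5] 60.54104447364807
```

drive_tool(motion=[0.5, 0.25, 0.5, 0, -1, 0.5, 0.25, 1, 0, -1, 0.5, 0.25, 1.5, 0, -1, 0.5, 0.25, 2, 0, -1, 0.5, 0.25, 2.4, 0, -1, 0.5, 0.25, 2.7, 0, -1, 0.5, 0.25, 2.9, 0, -1, 0.5, 0.25, 2.9, 0, -1])

```text
t: 9.45
eef_pos: [0.6135, -0.0036, 0.192]
ee_rot: [-0.0, 0.669, 0.743, -0.0]
force: [-0.2, -0.5, -4.7]
opening: 0.149
grasp_force: 60.5
```

```bash
python3 - <<'E'
from h import *
go([.6132,-.0039,.1894],96)
S,e=snap('scene');np.savez('n2.npz',S=S,e=e)
s=cv2.resize(S[165:245,250:350],None,fx=7,fy=7,interpolation=2)
cv2.imwrite('pics/n2.png',s)
E
```

```text
t9.4 at [ 0.6135 -0.0036  0.192 ] yaw 96.0 shift [-0.03 -0.03  0.26] turn 0.0 open 0.149 F [-0.2 -0.5 -4.7] 60.51267743110657
```

View pics/n2.png

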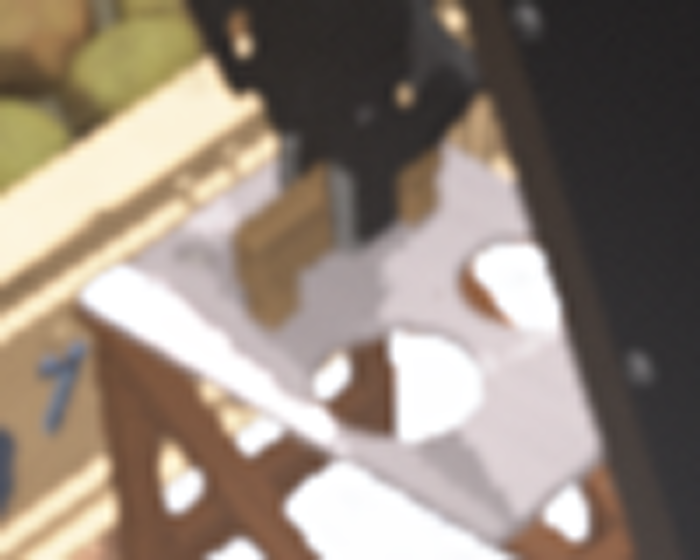

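```bash
python3 - <<'E'
from h import *
g=cv2.cvtColor(np.load('n2.npz')['S'],cv2.COLOR_BGR2GRAY)
print(g[193:207,270:288])
c=imaging.get_calibration('scene');K,R,t=map(np.array,(c['K'],c['R'],c['t']))
def pj(X):
    q=K@(R@np.array(X)+t);return np.round(q[:2]/q[2],1)
hl=np.array([.6135,-.0036])+.042*np.array([.9945,.1045])+.028*np.array([-.1045,.9945])
print('hole L pred',pj([*hl,.192+.0126-.033+.003]))
b=np.array([.658,.026,.154]);n=np.array([-.64,-.067,.766]);print([pj(b+n*z) for z in(0,.019)])
E
```

```text
[[136 133 135 145 168 185 176 187 210 211 207 214 210 204 203 205 202 188]
 [134 139 159 188 216 225 204 182 187 201 216 225 219 209 203 199 187 161]
 [143 172 207 228 234 229 208 199 209 221 228 229 224 215 196 177 156 134]
 [176 215 235 234 221 205 202 217 228 230 229 228 225 209 172 141 126 120]
 [222 235 235 216 193 188 203 216 222 225 222 218 211 183 144 122 118 120]
 [235 228 214 193 184 188 194 197 199 208 205 198 184 152 126 121 123 124]
 [217 196 188 187 186 183 179 178 178 184 188 186 167 135 118 120 124 121]
 [189 184 188 190 182 169 163 164 166 167 172 175 159 130 112 112 118 113]
 [184 189 192 191 181 165 161 167 168 160 158 162 156 131 109 105 109 108]
 [189 193 193 192 186 177 175 176 174 163 157 160 156 132 111 106 109 109]
 [203 198 197 195 191 189 187 185 183 175 166 162 157 135 115 110 112 112]
 [236 220 212 203 196 193 191 191 190 186 178 167 158 140 119 112 113 114]
 [252 240 234 222 202 193 193 192 193 191 185 172 160 148 128 115 113 113]
 [254 253 252 242 220 200 192 193 193 193 189 175 165 156 137 117 112 114]]
hole L pred [277.5 201. ]
[array([277.5, 206. ]), array([280.7, 203.5])]
```

drive_tool(motion=[-0.4, -0.2, 0, 0, -1, -0.4, -0.2, 0, 0, -1, -0.4, -0.2, 0.2, 0, -1, -0.4, -0.2, 0.4, 0, -1, -0.4, -0.2, 0.4, 0, -1])

```text
t: 10.0
eef_pos: [0.6118, -0.0077, 0.1879]
ee_rot: [-0.0, 0.669, 0.743, -0.0]
force: [-0.5, -0.4, -4.5]
opening: 0.151
grasp_force: 60.6
```

drive_tool(motion=[0, 0, 0.2, 0, -1, 0, 0, 0.3, 0, -1, 0, 0, 0.4, 0, -1, 0, 0, 0.4, 0, -1])

```text
t: 10.4
eef_pos: [0.6123, -0.0077, 0.1844]
ee_rot: [0.0, 0.669, 0.743, 0.0]
force: [1.9, 0.2, -3.5]
opening: 0.155
grasp_force: 60.7
```

drive_tool(motion=[0, -0.1, 0.1, 0, -0.68, 0, -0.27, 0.38, 0, -0.64, 0, -0.51, 0.78, 0, -0.6, 0, -0.71, 1.2, 0, -0.55, 0, -0.88, 1.64, 0, -0.51, 0, -1, 2.08, 0, -0.47, 0, -1.09, 2.54, 0, -0.44, 0, -1.13, 3.01, 0, -0.41, 0, -1.14, 3.47, 0, -0.38, 0, -1.14, 3.47, 0, -0.38, 0, -1.14, 3.47, 0, -1, 0, -1.14, 3.47, 0, -1])

```text
t: 11.6
eef_pos: [0.6059, -0.009, 0.1522]
ee_rot: [0.006, 0.669, 0.743, 0.005]
force: [19.0, 2.7, 8.4]
opening: 0.203
grasp_force: 53.9
```

```bash
python3 - <<'E'
from h import *
go([.6132,-.0039,.1894],96)
S,e=snap('scene');np.savez('n3.npz',S=S,e=e)
s=cv2.resize(S[155:275,240:355],None,fx=5,fy=5,interpolation=2)
cv2.imwrite('pics/n3.png',s)
E
```

```text
t11.6 at [ 0.6059 -0.009   0.1522] yaw 96.0 shift [ 0.43  0.83 -3.71] turn -0.0 open 0.203 F [19.   2.7  8.4] 53.86993981897831
```

View pics/n3.png

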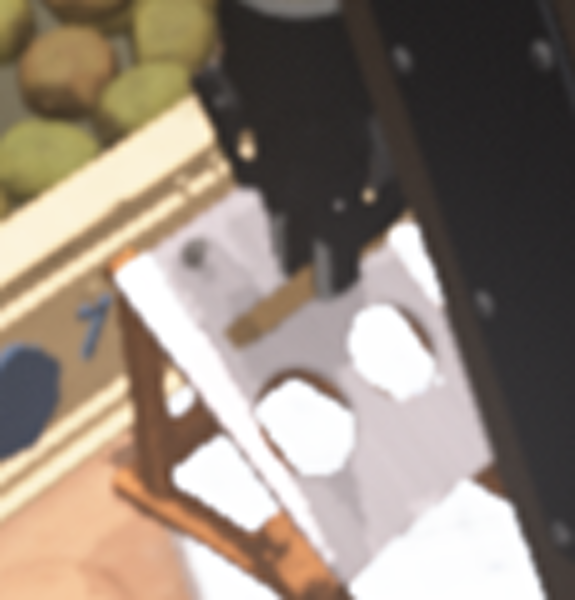

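drive_tool(motion=[0, 0, 0, 0, -0.35, 0, 0, 0, 0, -0.3, 0, 0, 0, 0, -0.2, 0, 0, 0, 0, 0, 0, 0, -1, 0, 0, 0, 0, -3, 0, 0, 0, 0, -6, 0, 0, 0, 0, -9, 0, 0, 0, 0, -9, 0, 0])

```text
t: 12.55
eef_pos: [0.6018, -0.009, 0.2439]
ee_rot: [0.003, 0.669, 0.743, 0.002]
force: [0.7, -0.7, -0.8]
opening: 0.5
grasp_force: 0.0
```

```bash
cat > pl.py <<'E'
from h import *
import sys
go([.6,0,.25],96)
Z=np.load('pl_scene.npz');O=Z['O']-.001*Z['ey'];B=np.c_[Z['ex'],Z['ey'],Z['n']]
S,e=snap('scene',None);np.savez('cur.npz',S=S,e=e);P=cloud('scene',e);L=(P-O)@B
hsv=cv2.cvtColor(S,cv2.COLOR_BGR2HSV)
m=(e>0)&(abs(L[...,0])<.12)&(abs(L[...,1])<.09)&(abs(L[...,2]-.01)<.02)&(hsv[...,1]<70)
q=L[m];p0=np.median(q,0)
A=np.c_[q[:,:2],np.ones(len(q))];w=np.ones(len(q),bool)
for _ in range(8):
    k=np.linalg.lstsq(A[w],q[w,2],rcond=None)[0];w=abs(A@k-q[:,2])<.003
print(len(q),w.sum(),'plane top z (want .006): slopes',k,'x rng',np.percentile(q[w,0],[1,99]),'y',np.percentile(q[w,1],[1,99]))
hm=(e>0)&(abs(L[...,0]-.034)<.03)&(abs(L[...,1])<.06)&(L[...,2]>.035)&(L[...,2]<.06)&(hsv[...,1]>70)
if hm.sum(): print('handle',hm.sum(),np.median(L[hm],0),np.percentile(L[hm][:,1],[2,98]))
E
python3 pl.py
```

```text
t12.6 at [ 0.6018 -0.009   0.2439] yaw 96.0 shift [ 0.92 -0.08 -0.61] turn 0.0 open 0.500 F [ 0.7 -0.7 -0.8] 0.0
3054 2433 plane top z (want .006): slopes [-0.0089896  -0.00157215  0.00630861] x rng [-0.0926402  0.0845347] y [-0.06381389  0.07081082]
handle 174 [0.03068796 0.00983273 0.04590453] [-0.03925656  0.04832454]
```

```bash
python3 - <<'E'
from h import *
go([.4615,-.339,.1],3.6)
E
```

```text
t12.6 at [ 0.6011 -0.009   0.2417] yaw 96.0 shift [-31.35 -17.39  14.14] turn 1.613 open 0.502 F [-0.   0.2 -0.5] 0.0
```

drive_tool(motion=[-4, -2.2, 0, 0.14, 1, -8, -4.4, 0, 0.28, 1, -12, -6.6, 0, 0.42, 1, -16, -8.9, 0, 0.56, 1, -20, -11.1, 0, 0.7, 1, -24, -13.3, 0, 0.84, 1, -28, -15.5, 2, 0.98, 1, -31.35, -17.4, 5, 1.12, 1, -31.35, -17.4, 9, 1.26, 1, -31.35, -17.4, 12, 1.4, 1, -31.35, -17.4, 14.1, 1.54, 1, -31.35, -17.4, 14.1, 1.613, 1])

```text
t: 13.8
eef_pos: [0.4588, -0.3377, 0.0947]
ee_rot: [-0.002, 1.0, 0.028, -0.002]
force: [-0.0, 0.2, 0.8]
opening: 1.0
grasp_force: 0.0
```

```bash
python3 - <<'E'
from h import *
S,e=snap('scene')
P=cloud('scene',e);m=(e>0)&(P[...,0]>.42)&(P[...,0]<.5)&(P[...,1]>-.46)&(P[...,1]<-.22)&(P[...,2]>.009)&(P[...,2]<.042)
if m.sum()>30: print('bar',m.sum(),rect('scene',big(m),.016)); g=P[m&(P[...,2]>.031)]; print(len(g),g.min(0) if len(g) else 0,g.max(0) if len(g) else 0)
go([.4615,-.339,.015],3.6)
E
```

```text
t13.8 at [ 0.4593 -0.3381  0.0961] yaw 3.1 shift [0.24 0.13 8.11] turn -0.008 open 0.998 F [0.4 0.5 0. ] 0.0
```

drive_tool(motion=[0.1, 0.05, 0, 0, 1, 0.1, 0.05, 3, 0, 1, 0.1, 0.05, 6, 0, 1, 0.1, 0.05, 7.5, 0, 1, 0.1, 0.05, 8.1, 0, 1, 0.1, 0.05, 8.1, 0, 1, 0.1, 0.05, 8.1, 0, -1, 0.1, 0.05, 8.1, 0, -1, 0.1, 0.05, 8.1, 0, -1, 0.1, 0.05, 8.1, 0, -1, 0.1, 0.05, 8.1, 0, -1])

```text
t: 14.95
eef_pos: [0.4619, -0.3397, 0.0191]
ee_rot: [0.001, 1.0, 0.032, 0.001]
force: [-0.5, 0.9, 7.0]
opening: 0.682
grasp_force: 63.8
```

```bash
python3 - <<'E'
from h import *
go([.5429,-.0174,.16],6)
E
```

```text
t14.9 at [ 0.4619 -0.3397  0.0191] yaw 3.6 shift [ 10.14 -31.63 -14.12] turn -0.042 open 0.682 F [-0.5  0.9  7. ] 63.82521629333496
```

drive_tool(motion=[0, 0, -4, 0, -1, 0, 0, -9, 0, -1, 0, 0, -14.1, 0, -1, 1.5, -4.5, -17, 0, -1, 3, -9, -17, -0.042, -1, 4.5, -13.5, -17, -0.042, -1, 6, -18, -17, -0.042, -1, 7.5, -22.5, -17, -0.042, -1, 9, -27, -17, -0.042, -1, 10.1, -31.6, -17, -0.042, -1, 10.1, -31.6, -14.1, -0.042, -1, 10.1, -31.6, -14.1, -0.042, -1])

```text
t: 16.15
eef_pos: [0.5412, -0.0162, 0.157]
ee_rot: [-0.0, 0.999, 0.054, -0.002]
force: [0.2, -0.9, -1.9]
opening: 0.683
grasp_force: 65.6
```

```bash
python3 - <<'E'
from h import *
S,e=snap('scene')
s=cv2.resize(S[150:290,240:360],None,fx=4,fy=4,interpolation=2)
cv2.imwrite('pics/b1.png',s)
go([.5429,-.0174,.091],6)
E
```

```text
t16.2 at [ 0.5418 -0.0172  0.1583] yaw 6.1 shift [0.12 0.03 6.73] turn 0.001 open 0.677 F [ 0.2 -0.7 -1. ] 65.57301163673401
```

View pics/b1.png

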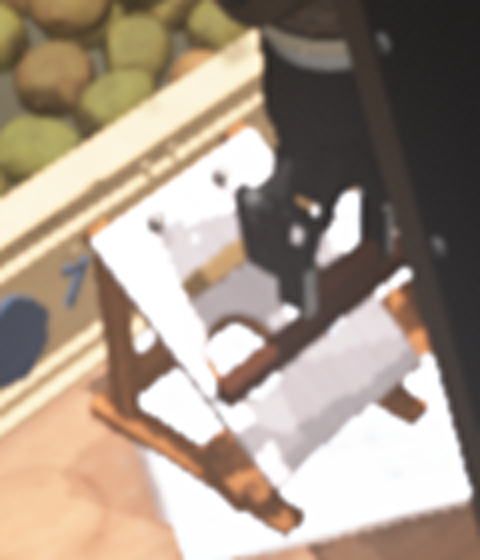

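drive_tool(motion=[0.1, 0, 2, 0, -1, 0.1, 0, 4, 0, -1, 0.1, 0, 5.2, 0, -1, 0.1, 0, 6, 0, -1, 0.1, 0, 6.4, 0, -1, 0.1, 0, 6.7, 0, -1, 0.1, 0, 6.7, 0, -1, 0.1, 0, 6.7, 0, -1])

```text
t: 17.0
eef_pos: [0.5434, -0.0176, 0.0919]
ee_rot: [0.0, 0.999, 0.052, 0.0]
force: [-1.3, -1.5, -2.1]
opening: 0.68
grasp_force: 65.5
```

```bash
cat > br.py <<'E'
from h import *
Z=np.load('pl_scene.npz');O=Z['O']-.001*Z['ey'];B=np.c_[Z['ex'],Z['ey'],Z['n']]
S,e=snap('scene');P=cloud('scene',e);L=(P-O)@B;hsv=cv2.cvtColor(S,cv2.COLOR_BGR2HSV)
m=(e>0)&(abs(L[...,0]+.068)<.03)&(abs(L[...,1])<.12)&(L[...,2]>.012)&(L[...,2]<.06)&(hsv[...,2]<140)&(hsv[...,1]>60)
for lo,hi in((-.11,-.08),(-.08,-.035),(-.03,.03),(.035,.08),(.08,.11)):
    q=L[m&(L[...,1]>lo)&(L[...,1]<hi)]
    if len(q)>5: print(lo,hi,len(q),'x',np.round(np.percentile(q[:,0],[3,50,97]),4),'z',np.round(np.percentile(q[:,2],[3,50,97]),4))
q=L[m];print('y rng',np.percentile(q[:,1],[1,99]))
go([.5429,-.0174,.091],6)
E
python3 br.py
```

```text
-0.03 0.03 140 x [-0.0698 -0.0573 -0.0481] z [0.0321 0.0443 0.0501]
0.035 0.08 74 x [-0.0721 -0.0645 -0.0605] z [0.0264 0.0323 0.0364]
0.08 0.11 118 x [-0.0907 -0.0693 -0.0508] z [0.0125 0.0261 0.0342]
y rng [-0.02580681  0.10115575]
t17.1 at [ 0.5434 -0.0176  0.0919] yaw 6.0 shift [-0.05 -0.03  0.09] turn 0.0 open 0.680 F [-1.4 -1.7 -2.3] 65.5325710773468
```

drive_tool(motion=[0, 0, 0.15, 0, -1, 0, 0, 0.25, 0, -1, 0, 0, 0.25, 0, -1, 0, 0, 0.25, 0, 0.6, 0, 0, 0.25, 0, 0.8, 0, 0, 0.25, 0, 0.8, 0, 0, 0.25, 0, 0.8, 0, 0, 0.25, 0, 0.8])

```text
t: 17.85
eef_pos: [0.5436, -0.0176, 0.0891]
ee_rot: [0.0, 0.999, 0.052, 0.0]
force: [-0.1, -1.0, -0.2]
opening: 0.901
grasp_force: 0.0
```

```bash
python3 br.py
```

```text
-0.03 0.03 163 x [-0.0723 -0.0603 -0.051 ] z [0.0277 0.0394 0.0448]
0.035 0.08 82 x [-0.0738 -0.0681 -0.0632] z [0.0234 0.0273 0.0319]
0.08 0.11 124 x [-0.0906 -0.0721 -0.0511] z [0.013  0.0233 0.0301]
y rng [-0.026455    0.10186867]
t17.9 at [ 0.5435 -0.0176  0.0891] yaw 6.0 shift [-0.06 -0.02 -0.19] turn 0.0 open 0.902 F [-0.1  0.2 -0.3] 0.0
```

drive_tool(motion=[0, 0, -3, 0, 1, 0, 0, -6, 0, 1, 1.5, 0, -6, 0, -1, 2.5, 0, -6, 0, -1, 2.5, 0, -6, 0, -1, 2.5, 0, -6, 0, -1, 2.5, 0, -6, 0, -1, 2.5, 0, -4, 0, -1, 2.5, 0, -2, 0, -1, 2.5, 0, -0.9, 0, -1, 2.5, 0, -0.9, 0, -1])

```text
t: 19.0
eef_pos: [0.5674, -0.0149, 0.0967]
ee_rot: [-0.0, 0.999, 0.052, -0.001]
force: [-0.6, 0.0, 0.8]
opening: -0.001
grasp_force: 0.0
```

```bash
python3 br.py
```

```text
-0.03 0.03 187 x [-0.0746 -0.0616 -0.0504] z [0.025  0.0384 0.0456]
0.035 0.08 91 x [-0.0749 -0.0683 -0.063 ] z [0.0215 0.0269 0.0313]
0.08 0.11 123 x [-0.0907 -0.0719 -0.0517] z [0.0136 0.0224 0.0305]
y rng [-0.02016208  0.10166856]
t19.1 at [ 0.568  -0.015   0.0977] yaw 6.0 shift [-2.52 -0.02  0.67] turn -0.0 open -0.003 F [-0.3 -0.1  0.1] 0.0
```

drive_tool(motion=[-0.3, 0, 0, 0, -1, -0.6, 0, 0, 0, -1, -0.8, 0, 0.1, 0, -1, -1, 0, 0.2, 0, -1, -1.2, 0, 0.3, 0, -1, -1.4, 0, 0.4, 0, -1, -1.6, 0, 0.5, 0, -1, -1.7, 0, 0.5, 0, -1])

```text
t: 19.85
eef_pos: [0.5511, -0.0167, 0.0929]
ee_rot: [0.0, 0.999, 0.052, -0.0]
force: [0.5, -0.5, -0.1]
opening: 0.001
grasp_force: 0.0
```

```bash
python3 br.py
```

```text
-0.03 0.03 87 x [-0.0773 -0.0716 -0.0669] z [0.0353 0.0447 0.0477]
0.035 0.08 78 x [-0.078  -0.0731 -0.0677] z [0.0222 0.0251 0.0286]
0.08 0.11 106 x [-0.0911 -0.0747 -0.0513] z [0.0128 0.023  0.0271]
y rng [-0.01714726  0.10162639]
t19.9 at [ 0.5511 -0.0167  0.093 ] yaw 6.0 shift [-0.82 -0.02  0.2 ] turn -0.0 open -0.002 F [0.7 0.9 0.9] 0.0
```

drive_tool(motion=[-0.2, 0, 0, 0, -1, -0.3, 0, 0, 0, -1, -0.4, 0, 0, 0, -1, -0.5, 0, 0, 0, -1, -0.6, 0, 0, 0, -1, -0.6, 0, 0, 0, -1])

```text
t: 20.5
eef_pos: [0.5453, -0.0174, 0.0931]
ee_rot: [0.0, 0.999, 0.052, -0.0]
force: [0.2, 0.1, 0.9]
opening: 0.001
grasp_force: 0.0
```

```bash
python3 br.py
```

```text
-0.03 0.03 87 x [-0.0773 -0.0722 -0.0672] z [0.0405 0.0449 0.0484]
0.035 0.08 75 x [-0.0772 -0.0727 -0.0681] z [0.021  0.0252 0.0295]
0.08 0.11 107 x [-0.0908 -0.0758 -0.0516] z [0.013  0.0231 0.0284]
y rng [-0.01909985  0.10165912]
t20.6 at [ 0.5454 -0.0173  0.0931] yaw 6.0 shift [-0.25 -0.02  0.21] turn 0.0 open 0.000 F [-0.7  0.2  0.8] 0.0
```

drive_tool(motion=[0.3, 0, 0, 0, -1, 0.3, 0, -4, 0, -1, 0.3, 0, -9, 0, -1, 0.3, 0, -14, 0, -1, -4, 4, -16, 0, -1, -8, 9, -16, 0, -1, -8, 14, -16, 0, -1, -8, 19, -16, 0, -1, -8, 24, -16, 0, -1, -8, 29, -16, 0, -1, -8, 29, -16, 0, -1])

```text
t: 21.65
eef_pos: [0.4961, -0.3181, 0.2529]
ee_rot: [0.0, 0.999, 0.051, 0.0]
force: [-0.2, 1.2, -0.2]
opening: -0.004
grasp_force: 0.0
```

```bash
python3 br.py; python3 pl.py; python3 - <<'E'
from h import *
for n in('scene','top'):
    Z=np.load(f'pl_{n}.npz');O=Z['O']+(-.001 if n=='scene' else -.004)*Z['ey'];B=np.c_[Z['ex'],Z['ey'],Z['n']]
    S,e=snap(n);L=(cloud(n,e)-O)@B;hsv=cv2.cvtColor(S,cv2.COLOR_BGR2HSV)
    m=(e>0)&(abs(L[...,0]+.07)<.03)&(abs(L[...,1])<.12)&(L[...,2]>.012)&(L[...,2]<.06)&(hsv[...,2]<140)&(hsv[...,1]>60)
    for nm,k in(('low+',(L[...,1]>.035)&(L[...,1]<.08)),('grip',abs(L[...,1])<.027),('low-',(L[...,1]<-.035)&(L[...,1]>-.08))):
        q=L[m&k]
        if len(q)<10: continue
        zt=.024 if nm!='grip' else .044
        w=abs(q[:,2]-zt)<.005
        for _ in range(4):
            a=np.polyfit(q[w,0],q[w,2],1);w=abs(np.polyval(a,q[:,0])-q[:,2])<.0015
        print(n,nm,len(q),w.sum(),'tilt deg',np.degrees(np.arctan(a[0])),'x',q[w,0].min(),q[w,0].max(),'z',q[w,2].mean())
    q=L[m];print('y',np.percentile(q[:,1],[1,99]))
E
```

```text
-0.11 -0.08 41 x [-0.0888 -0.0741 -0.0503] z [0.013  0.0199 0.0277]
-0.08 -0.035 68 x [-0.0806 -0.0744 -0.0681] z [0.0211 0.0254 0.0289]
-0.03 0.03 109 x [-0.078  -0.0719 -0.0668] z [0.0312 0.0445 0.0482]
0.035 0.08 84 x [-0.0792 -0.0735 -0.0683] z [0.0223 0.0252 0.0282]
0.08 0.11 87 x [-0.0894 -0.0733 -0.0507] z [0.0144 0.0229 0.0283]
y rng [-0.09091155  0.10201407]
t21.7 at [ 0.4963 -0.3193  0.2526] yaw 5.8 shift [  7.69 -29.58  16.13] turn -0.003 open 0.000 F [-1.8 -0.  -1. ] 0.0
t21.7 at [ 0.4963 -0.3193  0.2526] yaw 5.8 shift [ 13.55 -30.71   0.23] turn -1.574 open 0.000 F [-1.8 -0.  -1. ] 0.0
2768 2149 plane top z (want .006): slopes [-0.00994498 -0.00164812  0.00641004] x rng [-0.09287502  0.08472478] y [-0.06466996  0.07113779]
handle 164 [0.03008615 0.00923251 0.04594537] [-0.03871284  0.04854079]
scene low+ 81 48 tilt deg -9.556111052427799 x -0.07928706648907666 -0.06814083861739317 z 0.02550339268665966
scene grip 99 48 tilt deg 3.9727550181475837 x -0.07890050950958863 -0.06688680538647647 z 0.04478893480919263
scene low- 65 37 tilt deg 1.833412089744534 x -0.07974414781755329 -0.06850834260597324 z 0.025502329784878153
y [-0.0923893   0.10128574]
top low+ 123 50 tilt deg -9.00195608142576 x -0.07996303393186864 -0.06565132248295635 z 0.02453199479158573
top grip 228 50 tilt deg -3.5042075531607164 x -0.0767555014082253 -0.06505044430038391 z 0.04384179991551038
top low- 130 49 tilt deg -12.03892644153834 x -0.0787951331431232 -0.06633420323560069 z 0.024729468014152562
y [-0.09372315  0.09933939]
```

```bash
python3 -c "
from cell import ticket
print(ticket.sign_off())"
```

```text
the job is handed in; nothing more can be done
None
```

I handed the job in at about 22 s of the 70: depth measurements show the plate flush on both pins and the bar fully down in both saddles, grip outward. The gripper is clear and I never came near the mug, stamp or secateurs (I did not re-measure them); I dropped the plate once, about 8 cm onto the table, and no verdict came back.

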